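# Load the solder spools onto their keyed dispensers

## Task

Load the three wound solder spools onto the dispensers, each on the spindle of its own colour: turn each spool so that the flat in its bore meets the flat of the spindle (white mark to white mark) and let it down until it stands fully home on the base. Leave the empty black spool, the flux bottle and the cutters where they are.

Things in the scene. Friction and masses are not known exactly. Their poses are not given: they have to be found in the camera images.
- red_spool: Loose solder spool, red flanges, silvery wire; 40 mm high, about 0.25 kg. Octagonal, 56 mm across each pair of parallel sides (one side faces +x): grip there. Origin: underside centre, on the upright bore axis. The through bore is D-shaped: walls 19 mm from the axis, but a flat wall 7 mm from it on +x. White patch (20 x 22 mm) on top, outward from the flat, on the +x side.
- yellow_spool: Loose solder spool, yellow flanges, silvery wire; 40 mm high, about 0.25 kg. Octagonal, 56 mm across each pair of parallel sides (one side faces +x): grip there. Origin: underside centre, on the upright bore axis. The through bore is D-shaped: walls 19 mm from the axis, but a flat wall 7 mm from it on +x. White patch (20 x 22 mm) on top, outward from the flat, on the +x side.
- green_spool: Loose solder spool, green flanges, silvery wire; 40 mm high, about 0.25 kg. Octagonal, 56 mm across each pair of parallel sides (one side faces +x): grip there. Origin: underside centre, on the upright bore axis. The through bore is D-shaped: walls 19 mm from the axis, but a flat wall 7 mm from it on +x. White patch (20 x 22 mm) on top, outward from the flat, on the +x side.
- red_dispenser: Fixed dispenser: black and grey base 92 (x) x 84 x 25 mm, red D-shaped spindle on top, 25 to 55 mm high (top 5 mm tapered): radius 16 mm, flat 4 mm from the axis on +x, where the base has a white mark (10 x 22 mm). Origin: underside centre, on the axis. A spool home has its underside at 25 mm; 3 mm play all round, 20 deg of turn, else it perches or topples.
- yellow_dispenser: Fixed dispenser: black and grey base 92 (x) x 84 x 25 mm, yellow D-shaped spindle on top, 25 to 55 mm high (top 5 mm tapered): radius 16 mm, flat 4 mm from the axis on +x, where the base has a white mark (10 x 22 mm). Origin: underside centre, on the axis. A spool home has its underside at 25 mm; 3 mm play all round, 20 deg of turn, else it perches or topples.
- green_dispenser: Fixed dispenser: black and grey base 92 (x) x 84 x 25 mm, green D-shaped spindle on top, 25 to 55 mm high (top 5 mm tapered): radius 16 mm, flat 4 mm from the axis on +x, where the base has a white mark (10 x 22 mm). Origin: underside centre, on the axis. A spool home has its underside at 25 mm; 3 mm play all round, 20 deg of turn, else it perches or topples.
- empty_spool: Bystander: an empty all-black spool, same outline as the others (56 mm across sides, 40 mm high), standing on end. Origin: centre of its underside.
- flux_bottle: Bystander: small amber flux bottle with a white cap, 28 mm diameter, 62 mm high, standing. Origin: centre of its underside.
- cutters: Bystander: side cutters with one grey and one black handle, about 140 mm long, 45 mm wide, 12 mm high, lying flat. Origin: on the underside near the middle; x points to the jaws.
Things that resemble listed ones, but are neither listed nor needed, are in the scene too. Leave any blue look-alike of the yellow_spool alone.

How it is judged:
At the end, for the whole second after the job is handed in: Each wound spool stands upright (within 0.1 rad) and at rest on the dispenser of its own colour, bore axis within 9 mm of the spindle axis, flats matching (within 0.55 rad) and underside no more than 4 mm above the base's top; nothing is held (horizontal distance between red_spool and red_dispenser below 0.009 m and z of red_spool in the frame of red_dispenser below 0.029 m and angle between each of red_spool, yellow_spool, green_spool's own z axis and vertical below 0.1 rad and angle between the x axis of red_spool and the x axis of red_dispenser, either way round below 0.55 rad and linear speed of each of red_spool, yellow_spool, green_spool below 0.02 m/s and angular speed of each of red_spool, yellow_spool, green_spool below 0.2 rad/s and horizontal distance between yellow_spool and yellow_dispenser below 0.009 m and z of yellow_spool in the frame of yellow_dispenser below 0.029 m and angle between the x axis of yellow_spool and the x axis of yellow_dispenser, either way round below 0.55 rad and horizontal distance between green_spool and green_dispenser below 0.009 m and z of green_spool in the frame of green_dispenser below 0.029 m and angle between the x axis of green_spool and the x axis of green_dispenser, either way round below 0.55 rad); the robot touches nothing.
It fails at once if the empty spool is moved by more than 30 mm (distance of empty_spool from where it was at the start of the episode above 0.03 m).
It fails at once if the flux bottle is moved by more than 30 mm (distance of flux_bottle from where it was at the start of the episode above 0.03 m).
It fails at once if the cutters is moved by more than 30 mm (distance of cutters from where it was at the start of the episode above 0.03 m).
It also fails if it takes over 80 s, if anything falls off the work surface, if the arm or the gripper's body presses on something with over 40 N, if the wrist force passes 120 N, or if a joint passes its speed limit or range.

## Robot

A 7-joint arm with a two-finger parallel gripper is mounted at the origin on the work surface. World frame = base frame: x ahead of the robot, y to its left, z up, the work surface at z = 0. Lengths are in m, angles in rad, forces in N, time in s.
With the tool pointing down it reaches from about 0.4 to 0.75 m from the base axis. Payload 19.5 kg.
Tool frame: the origin (TCP) lies on the centre line of the jaws, within the pads' length; the fingertips stand 14 mm ahead of it and the grasp point (between the pads) lies 5 mm behind it; z points along the fingers, y is the line along which they close (so a half turn about z gives the same grasp; the last joint's range is limited). The gripper opens to 85 mm and grips with 20 to 120 N. Pads are 22 mm wide; open, the fingers measure 114 mm over their backs; the gripper's body (76 mm by 85 mm) begins 54 mm behind the grasp point. The pads swing forward as they close: fully open they stand 13 mm farther back than shut.
Start: joints at [-1.389, 0.707, -0.028, 1.485, 0.022, 0.951, -0.075], TCP at [0.128, 0.561, 0.245] pointing down, gripper open.
Joint ranges: [-2.71, 2.71], [-0.32, 2.16], [-1.57, 1.52], [0, 2.45], [-1.46, 4.6], [0, 2.02], [-2.83, 2.83]. Speed limits (rad/s): [1.89, 1.89, 2.57, 2.57, 3.01, 3.01, 3.01].

## Interface

Orientations are given as a unit quaternion [w, x, y, z].
In Python, from cell import bot gives the robot as it stands.
- The arm moves only by the shell command python3 -m pendant 'ROWS' [OPENING] [FORCE]. ROWS is a JSON object of lists of equal length, an entry for each row: "dp": the shift along the tool's x, y, z each as a share of 40 cm, from -1 to 1, a list of three; "rotation": the turn, a rotation vector about the tool's x, y, z each as a share of 2 pi rad, from -1 to 1, a list of three. In form: {"dp": [[tx, ty, tz], ...], "rotation": [[rx, ry, rz], ...]}. A call has 1 to 8 rows; each row shifts and turns the commanded pose from where the row before left it, along the tool's axes as they then stand; what a row does not reach is not made up. A row lasts 1/12 s, in which the tool goes at most 41.7 mm and 7.16 degrees, less where a joint would pass 70% of its speed; a pose out of reach is approached as far as the arm can. A call with a number of a shift or a turn outside -1 to 1 is refused whole. A call with a gripper value outside its range is refused whole. OPENING is the finger opening in mm, from 0 to 85.4, set as the call begins (- or left out, the last holds). The fingers move at their own pace and stop on an object; FORCE is the grip in N (left out, the last holds). Time passes only in rows, so rows that do not move let the fingers close. It gives the time, the measured TCP pose, the force, the opening and the grip force at its end, in the units of the state.
- bot.observe(): the state, without advancing time (a new reading comes with each control period).
- bot.camera(name): name is "scene" or "top" or "wrist"; returns a dict with "img" (480x640x3 uint8, red, green, blue), "z_map" (480x640 float32, m along the optical axis (not along the pixel's ray), 0 where there is no reading), "K" (3x3 intrinsics, pixels), "R" (3x3) and "t" (3): a world point X has camera coordinates R X + t. Camera axes: x right, y down, z forward; pixel columns grow to the right and rows downward; lengths in m; the calibration is good to about 2 mm. A picture is of the moment at which its call begins.
- bot.sign_off(): hands the job in; it is judged then, once.
The state is a dict: "time": time; "joint_pos": joint angles; "joint_vel": joint speeds; "tau": joint torques, N m; "eef_pos": TCP position; "eef_rot": TCP orientation; "contact_force": force on the tool from outside, world axes, zero at the start; "wrist_torque": the same for the moment, N m; "opening": opening from 0.0 (shut) to 1.0 (fully open); "grip_force": force on a finger pad.
Only numpy, scipy, OpenCV 4.12 (cv2) and the standard library are available. Lean on these libraries where they do the work, as an engineer would, in place of code of your own. Each camera call takes 0.05 s, during which the arm holds its last target. There are 200 camera calls.

## Working session

There is one attempt and no reset: what is moved stays moved. The work goes in short steps, Python scripts to look and compute and a shell command to move; the robot and the scene stay as the last step left them, time stands still between calls to the robot, and variables do not carry over. Pictures are saved under pics/ and viewed, at most 14 in all, crops included, and the job is handed in when it is done.

```bash
mkdir -p pics; ls; python3 - <<'E'
from cell import bot
import cv2,numpy as np
s=bot.observe(); print(s)
for n in ("top","scene"):
    c=bot.camera(n); np.savez(f"{n}0.npz",**c); cv2.imwrite(f"pics/{n}0.png",c["img"][:,:,::-1])
    print(n,c["K"].tolist(),c["R"].tolist(),c["t"].tolist())
E
```

```text
pics
{'time': 0.0, 'joint_pos': array([-1.38869463,  0.70711286, -0.02762452,  1.4850403 ,  0.02202063,
        0.95091078, -0.07549525]), 'joint_vel': array([ 0.00037152, -0.000342  ,  0.00094759, -0.00067798, -0.00092849,
        0.00077549, -0.00017453]), 'tau': array([-8.18516801e-04, -8.83211017e+01,  1.23410013e+00, -2.36164212e+01,
        1.67978945e-02,  6.51251437e-03, -1.64540398e-05]), 'eef_pos': array([0.12755701, 0.56039282, 0.24481201]), 'eef_rot': array([-3.95185483e-05,  1.11655854e-01,  9.93746763e-01, -5.82748861e-04]), 'contact_force': array([ 0.84594536, -0.35057055, -0.30149673]), 'wrist_torque': array([-0.01023824, -0.04873063,  0.01779428]), 'grip_force': 0.0, 'opening': 1.0015083761913481}
top [[460.88522337578286, 0.0, 314.99930527050475], [0.0, 460.88522337578286, 238.55883894391073], [0.0, 0.0, 1.0]] [[-0.018999431513765673, -0.9998169034960421, -0.0022761998461384974], [-0.981366493892805, 0.019084098191374903, -0.19119519309011224], [0.19120362514005085, -0.0013988137144725276, -0.9815493961352606]] [-0.006728731743421435, 0.5726100476098406, 0.8102066394267486]
scene [[619.6856440187335, 0.0, 312.36540775454756], [0.0, 619.6856440187335, 236.3403563020269], [0.0, 0.0, 1.0]] [[0.4470444955886342, 0.8943900995542279, -0.014750212991063763], [0.7252776324761244, -0.37206975946207327, -0.5792550819144041], [-0.5235681185803156, 0.24825479635490041, -0.8150128718572824]] [-0.26649534304439804, -0.3929547023861399, 1.497722312814784]
```

View pics/top0.png

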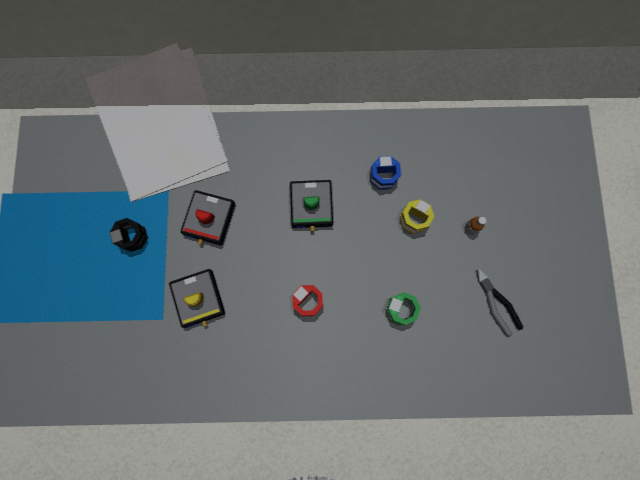

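View pics/scene0.png

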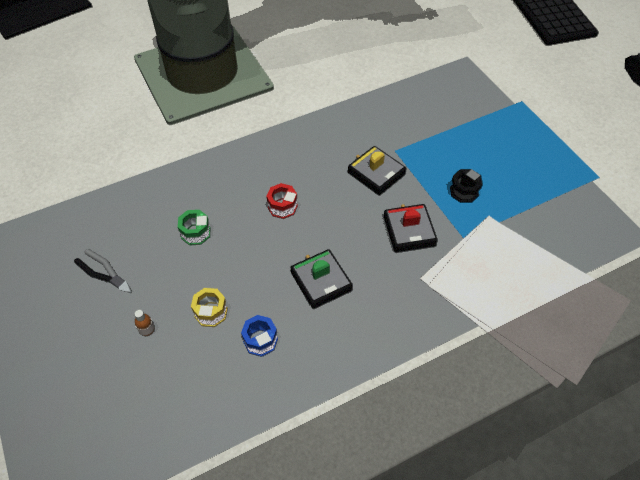

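Top view: spools are red (308,300), yellow (418,215) and green (404,309), with a blue decoy at (386,171). Dispensers are red (207,217), yellow (196,298) and green (312,203). The empty spool is at (130,235), the bottle at (477,223) and the cutters at (500,305).

```bash
cat > h.py <<'E'
import numpy as np,cv2
def cloud(c):
    v,u=np.mgrid[:480,:640]; z=c["z_map"]; K=c["K"]
    P=np.stack([(u-K[0,2])/K[0,0]*z,(v-K[1,2])/K[1,1]*z,z],-1)
    W=(P-c["t"])@c["R"]; W[z==0]=9
    return W,cv2.cvtColor(c["img"],cv2.COLOR_RGB2HSV)
def proj(c,X):
    p=c["K"]@(c["R"]@X+c["t"]); return p[:2]/p[2]
E
python3 - <<'E'
from h import *
T=np.load("top0.npz");S=np.load("scene0.npz")
ps={'red':(308,300),'yellow':(418,215),'green':(404,309)}
pd={'red':(207,217),'yellow':(196,298),'green':(312,203)}
WT,_=cloud(T)
for cam,c in(("top",T),("scene",S)):
  W,H=cloud(c)
  for n,p in list(ps.items())+[('empty',(130,235))]:
    g=WT[p[1],p[0]][:2]
    m=(np.hypot(W[...,0]-g[0],W[...,1]-g[1])<.05)&(W[...,2]>.034)&(W[...,2]<.05)
    w=m&(H[...,1]<60)&(H[...,2]>130)
    h=cv2.convexHull((W[m][:,:2]*1000).astype(np.float32))
    r=cv2.minEnclosingCircle(h); M=cv2.moments(h); ce=np.array([M['m10'],M['m01']])/M['m00']
    d=W[w][:,:2].mean(0)*1000-ce if w.any() else np.zeros(2)
    print(cam,n,'spool cen',ce.round(1),np.round(r[0],1),round(r[1],1),'z',np.median(W[m][:,2]).round(4),'yaw',np.degrees(np.arctan2(d[1],d[0])).round(1),np.hypot(*d).round(1),w.sum())
  for n,p in pd.items():
    g=WT[p[1],p[0]][:2]
    nr=np.hypot(W[...,0]-g[0],W[...,1]-g[1])<.075
    m=nr&(W[...,2]>.018)&(W[...,2]<.032)
    k=cv2.connectedComponentsWithStats(m.astype(np.uint8)); m=k[1]==1+np.argmax(k[2][1:,4])
    m|=nr&(W[...,2]>.018)&(W[...,2]<.032)&(np.hypot(W[...,0]-g[0],W[...,1]-g[1])<.055)
    r=cv2.minAreaRect((W[m][:,:2]*1000).astype(np.float32))
    w=m&(H[...,1]<60)&(H[...,2]>130)
    s=nr&(W[...,2]>.05)&(H[...,1]>100)
    d=W[w][:,:2].mean(0)*1000-r[0]; 
    sc=W[s][:,:2].mean(0)*1000
    print(cam,n,'disp',np.round(r[0],1),np.round(r[1],1),round(r[2],1),'mark yaw',np.degrees(np.arctan2(d[1],d[0])).round(1),np.hypot(*d).round(1),w.sum(),'spindle',sc.round(1),s.sum())
E
```

```text
top red spool cen [4.596e+02 1.000e-01] [4.597e+02 3.000e-01] 30.0 z 0.0407 yaw 44.2 16.8 118
top yellow spool cen [ 619.9 -216.5] [ 620.2 -216.3] 30.3 z 0.0404 yaw -34.3 18.4 106
top green spool cen [ 440.9 -179.6] [ 440.8 -179.7] 29.8 z 0.0406 yaw 66.8 16.5 120
top empty spool cen [594.  347.6] [594.4 347.7] 30.6 z 0.0403 yaw 0.0 0.0 0
top red disp [623.5 196.4] [ 84.  102.4] 73.3 mark yaw -16.8 39.8 51 spindle [622.2 195. ] 131
top yellow disp [464.7 211.3] [101.7  84.8] 18.0 mark yaw 16.9 39.0 56 spindle [464.5 209.7] 144
top green disp [650.  -10.3] [98.6 83.8] 1.2 mark yaw 0.5 36.9 52 spindle [646.1 -10.8] 128
scene red spool cen [ 4.615e+02 -3.000e-01] [4.607e+02 1.000e-01] 32.0 z 0.0405 yaw 47.8 16.8 80
scene yellow spool cen [ 621.6 -217. ] [ 622.  -216.5] 31.1 z 0.0408 yaw -33.9 16.9 118
scene green spool cen [ 442.9 -180. ] [ 442.5 -179.9] 30.3 z 0.041 yaw 71.9 16.8 96
scene empty spool cen [596.5 346.7] [595.7 346.1] 31.8 z 0.0407 yaw 0.0 0.0 0
scene red disp [629.6 195.2] [ 85.7 100.3] 72.9 mark yaw 8.8 23.8 149 spindle [627.5 194.2] 125
scene yellow disp [470.5 211. ] [100.1  87.3] 16.6 mark yaw 43.3 26.1 108 spindle [469.5 208.7] 104
scene green disp [651.3 -11.4] [101.3  84.8] 0.6 mark yaw 32.1 24.7 280 spindle [651.6 -12. ] 140
```

```bash
cat > go.py <<'E'
import sys,numpy as np
from scipy.spatial.transform import Rotation as R
from cell import bot
def report(targets):
    s=bot.observe(); p=s["eef_pos"].copy(); r=R.from_quat(np.roll(s["eef_rot"],-1)); M=r.as_matrix()
    print("t",round(s["time"],2),"p",(p*1000).round(1),"az",np.degrees(np.arctan2(M[1,1],M[0,1])).round(1),"tilt",np.degrees(M[:2,2]).round(2),"F",s["contact_force"].round(1),"grip",round(s["grip_force"],1),"open",round(s["opening"]*85.4,1))
    for x,y,z,az in targets:
        a=np.degrees(np.arctan2(M[1,1],M[0,1])); da=(a-az+180)%360-180
        d=M.T@(np.array([x,y,z])/1000-p)/.4
        print("  shift",d.round(4),"rz",round(da/360,4)," then")
        p=np.array([x,y,z])/1000; M=M@R.from_euler('z',da,degrees=True).as_matrix()
if __name__=="__main__":
    v=list(map(float,sys.argv[1:])); report([v[i:i+4] for i in range(0,len(v),4)])
E
python3 go.py 400 320 200 77.1 461 0 200 45
```

```text
t 0.1 p [127.6 560.4 244.9] az 77.2 tilt [-0.01 -0.05] F [-0.7  0.1 -0.1] grip 0.0 open 85.3
  shift [-0.7975 -0.4348  0.1127] rz 0.0002  then
  shift [-3.273e-01 -7.458e-01  7.000e-04] rz 0.0892  then
```

```bash
python3 -m pendant '{"dp":[[-0.08,-0.0435,0.011],[-0.08,-0.0435,0.011],[-0.08,-0.0435,0.011],[-0.08,-0.0435,0.011],[-0.08,-0.0435,0.011]],"rotation":[[0,0,0],[0,0,0],[0,0,0],[0,0,0],[0,0,0]]}' 85
python3 -m pendant '{"dp":[[-0.08,-0.0435,0.011],[-0.08,-0.0435,0.011],[-0.08,-0.0435,0.011],[-0.08,-0.0435,0.011],[-0.08,-0.0435,0.011]],"rotation":[[0,0,0],[0,0,0],[0,0,0],[0,0,0],[0,0,0]]}'
python3 go.py 400 320 200 77.1 461 0 200 45
```

```text
time: 0.52
eef_pos: [0.2652, 0.4389, 0.223]
eef_rot: [-0.0, 0.112, 0.994, -0.0]
contact_force: [0.4, 0.8, -0.3]
opening: 0.994
grip_force: 0.0
time: 0.93
eef_pos: [0.4021, 0.3185, 0.201]
eef_rot: [-0.0, 0.112, 0.994, -0.0]
contact_force: [1.3, 0.7, -0.5]
opening: 0.995
grip_force: 0.0
t 0.93 p [402.1 318.5 201. ] az 77.2 tilt [-0.01 -0.01] F [ 1.3  0.7 -0.5] grip 0.0 open 85.0
  shift [0.0058 0.0025 0.0024] rz 0.0002  then
  shift [-3.273e-01 -7.458e-01  2.000e-04] rz 0.0892  then
```

Tracking is accurate. I'll continue over the red spool and rotate.

```bash
python3 -m pendant '{"dp":[[-0.036,-0.083,0],[-0.036,-0.083,0],[-0.036,-0.083,0],[-0.036,-0.083,0],[-0.036,-0.083,0],[-0.036,-0.083,0],[-0.036,-0.083,0],[-0.036,-0.083,0]],"rotation":[[0,0,0],[0,0,0],[0,0,0],[0,0,0],[0,0,0],[0,0,0],[0,0,0],[0,0,0]]}' >/dev/null
python3 -m pendant '{"dp":[[-0.036,-0.083,0],[0,0,0],[0,0,0],[0,0,0],[0,0,0],[0,0,0],[0,0,0]],"rotation":[[0,0,0],[0,0,0.0178],[0,0,0.0178],[0,0,0.0178],[0,0,0.0178],[0,0,0.0178],[0,0,0]]}'
python3 - <<'E'
from h import *
from cell import bot
from go import report
c=bot.camera("wrist"); np.savez("w1.npz",**c); cv2.imwrite("pics/w1.png",c["img"][:,:,::-1])
W,H=cloud(c)
m=(np.hypot(W[...,0]-.461,W[...,1])<.05)&(W[...,2]>.034)&(W[...,2]<.05)
w=m&(H[...,1]<60)&(H[...,2]>130)
h=cv2.convexHull((W[m][:,:2]*1000).astype(np.float32))
M=cv2.moments(h); ce=np.array([M['m10'],M['m01']])/M['m00']; d=W[w][:,:2].mean(0)*1000-ce
# octagon yaw by width minimum
P=h[:,0]; best=min(range(0,450),key=lambda a:sum(np.ptp(P@[np.cos(t),np.sin(t)]) for t in np.radians(a/10+np.arange(4)*45)))
print(ce,cv2.minEnclosingCircle(h),m.sum(),np.median(W[m][:,2]),"yaw",np.degrees(np.arctan2(d[1],d[0])),"oct mod45",best/10)
report([(461,0,200,45)])
E
```

```text
time: 2.18
eef_pos: [0.461, -0.0001, 0.2012]
eef_rot: [-0.0, 0.384, 0.923, -0.0]
contact_force: [0.1, -0.0, -0.6]
opening: 0.992
grip_force: 0.0
[4.59777631e+02 2.67996403e-01] ((459.7972106933594, 0.39473000168800354), 30.114139556884766) 2383 0.040147535006685456 yaw 45.00800515437195 oct mod45 0.6
t 2.23 p [461.   -0.  201.2] az 45.2 tilt [-0.02 -0.02] F [-0.   0.9 -1.2] grip 0.0 open 84.9
  shift [0.     0.0001 0.003 ] rz 0.0007  then
```

View pics/w1.png

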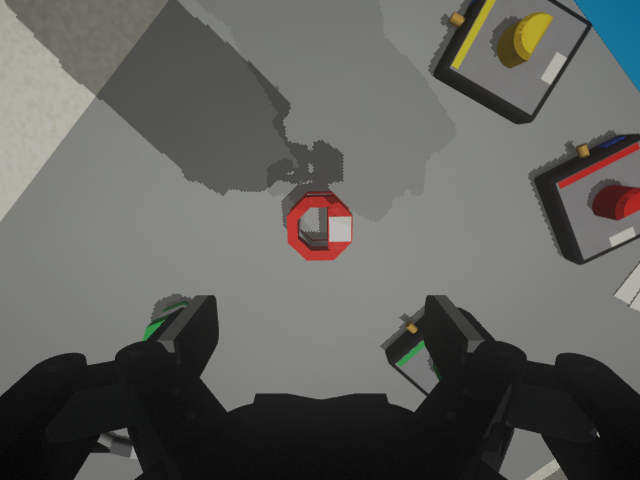

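Wrist view: red spool at (320,225) with its patch on the right at (340,229), so the yaw of 45° is confirmed and it sits between the jaws. Next I descend, grip at 60 N and lift slightly.

```bash
python3 -m pendant '{"dp":[[0.0027,-0.0015,0.07],[0,0,0.07],[0,0,0.07],[0,0,0.07],[0,0,0.07],[0,0,0.07],[0,0,0.02],[0,0,0.0175]],"rotation":[[0,0,0],[0,0,0],[0,0,0],[0,0,0],[0,0,0],[0,0,0],[0,0,0],[0,0,0]]}'
python3 -m pendant '{"dp":[[0,0,0],[0,0,0],[0,0,0],[0,0,0],[0,0,0],[0,0,0],[0,0,0],[0,0,0]],"rotation":[[0,0,0],[0,0,0],[0,0,0],[0,0,0],[0,0,0],[0,0,0],[0,0,0],[0,0,0]]}' 40 60
python3 -m pendant '{"dp":[[0,0,-0.01],[0,0,-0.03],[0,0,-0.08],[0,0,-0.08],[0,0,-0.08],[0,0,-0.02]],"rotation":[[0,0,0],[0,0,0],[0,0,0],[0,0,0],[0,0,0],[0,0,0]]}'
python3 go.py 530 165 140 45 530 165 140 -17
```

```text
time: 2.9
eef_pos: [0.4594, 0.0003, 0.0175]
eef_rot: [-0.001, 0.38, 0.925, -0.0]
contact_force: [0.7, 0.5, -0.2]
opening: 0.997
grip_force: 0.0
time: 3.57
eef_pos: [0.4603, 0.0002, 0.0197]
eef_rot: [0.001, 0.381, 0.924, 0.0]
contact_force: [-2.0, 0.4, 6.2]
opening: 0.644
grip_force: 64.1
time: 4.07
eef_pos: [0.4608, 0.0001, 0.1431]
eef_rot: [0.003, 0.381, 0.924, 0.001]
contact_force: [-0.2, -0.4, -2.9]
opening: 0.645
grip_force: 65.2
t 4.07 p [4.608e+02 1.000e-01 1.431e+02] az 45.1 tilt [0.31 0.01] F [-0.2 -0.4 -2.9] grip 65.2 open 55.1
  shift [0.1682 0.4141 0.0087] rz 0.0004  then
  shift [0. 0. 0.] rz 0.1722  then
```

```bash
python3 go.py 604 118 200 45 604 118 200 -17
```

```text
t 4.07 p [4.608e+02 1.000e-01 1.431e+02] az 45.1 tilt [0.31 0.01] F [-0.2 -0.4 -2.9] grip 65.2 open 55.1
  shift [-0.0464  0.4619 -0.1403] rz 0.0004  then
  shift [0. 0. 0.] rz 0.1722  then
```

```bash
python3 -m pendant '{"dp":[[-0.0077,0.077,-0.0235],[-0.0077,0.077,-0.0235],[-0.0077,0.077,-0.0235],[-0.0077,0.077,-0.0235],[-0.0077,0.077,-0.0235],[-0.0077,0.077,-0.0235]],"rotation":[[0,0,0],[0,0,0],[0,0,0],[0,0,0],[0,0,0],[0,0,0]]}' >/dev/null
python3 -m pendant '{"dp":[[0,0,0],[0,0,0],[0,0,0],[0,0,0],[0,0,0],[0,0,0],[0,0,0],[0,0,0]],"rotation":[[0,0,0.0172],[0,0,0.0172],[0,0,0.0172],[0,0,0.0172],[0,0,0.0172],[0,0,0.0172],[0,0,0.0172],[0,0,0.0172]]}' >/dev/null
python3 -m pendant '{"dp":[[0,0,0],[0,0,0],[0,0,0],[0,0,0]],"rotation":[[0,0,0.0172],[0,0,0.0172],[0,0,0],[0,0,0]]}' >/dev/null
python3 - <<'E'
from h import *
from cell import bot
from go import report
c=bot.camera("wrist"); np.savez("w2.npz",**c); cv2.imwrite("pics/w2.png",c["img"][:,:,::-1])
report([(627,194.5,100,-17)])
print("cam",-c["R"].T@c["t"])
E
```

```text
t 5.62 p [603.2 118.2 194.8] az -16.5 tilt [-0.01 -0.  ] F [-0.4 -0.  -2.8] grip 65.1 open 55.4
  shift [0.1999 0.0028 0.2371] rz 0.0013  then
cam [0.62173234 0.18139333 0.32352709]
```

View pics/w2.png

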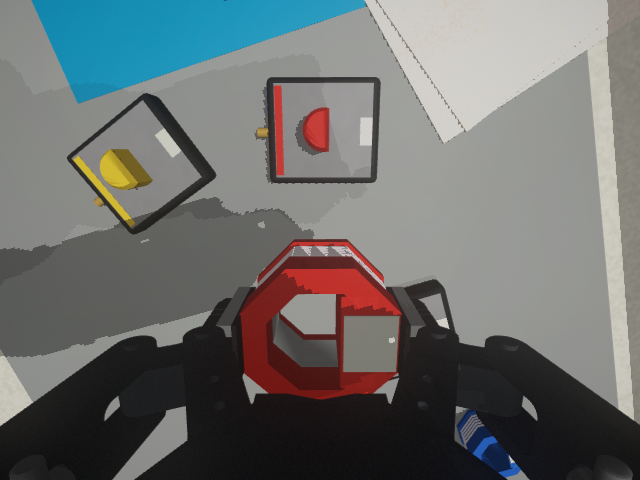

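Wrist view: red dispenser at (323,130) with its mark on the right at (366,131). The held spool is at (320,330) with its patch on the right at (370,344), so the orientations match. Next I measure the offset.

```bash
cat >> h.py <<'E'
def held(c,s):
    """spool centre in tool x,y (mm) from the top face"""
    from scipy.spatial.transform import Rotation as R
    M=R.from_quat(np.roll(s["eef_rot"],-1)).as_matrix()
    W,H=cloud(c); L=(W-s["eef_pos"])@M*1000
    m=(abs(L[...,0])<45)&(abs(L[...,1])<29.5)&(L[...,2]<0)&(L[...,2]>-40)&((H[...,1]>120)&(H[...,2]>60)|(H[...,1]<60)&(H[...,2]>120))
    zt=np.median(L[m][:,2]); m&=abs(L[...,2]-zt)<4
    P=L[m]; e=lambda k:np.percentile(P[:,k],[.5,99.5]).round(1)
    w=m&(H[...,1]<60); p=L[w].mean(0)
    return dict(ztop=zt.round(1),x=e(0),y=e(1),patch=p.round(1))
def disp(c,g,yaw,zr=(.020,.031)):
    """dispenser axis (world mm) from base edges and spindle; g guess mm"""
    W,H=cloud(c); a=np.radians(yaw); Q=np.array([[np.cos(a),np.sin(a)],[-np.sin(a),np.cos(a)]])
    D=W[...,:2]*1000-g; L=D@Q.T
    b=(abs(L[...,0])<60)&(abs(L[...,1])<50)&(W[...,2]>zr[0])&(W[...,2]<zr[1])
    k=b&(abs(L[...,0])<38); y=np.percentile(L[k][:,1],[.5,99.5])
    k=b&(abs(L[...,1])<30); xe=np.percentile(L[k][:,0],99.5)
    j=b&(abs(L[...,1])>20)&(L[...,0]<0)&(L[...,0]>-52); xm=np.percentile(L[j][:,0],.5)
    s=(np.hypot(*D.transpose(2,0,1))<25)&(W[...,2]>.0525)&(W[...,2]<.06)&(H[...,1]>100); S=L[s]
    w=b&(H[...,1]<60)&(H[...,2]>130)&(L[...,0]>25); p=L[w].mean(0)
    k=b&(abs(L[...,0])<38)
    yy=[]; 
    for x0 in np.arange(-36,37,4):
        q=k&(abs(L[...,0]-x0)<2); yy.append((x0,*np.percentile(L[q][:,1],[1,99])))
    yy=np.array(yy); sl=[np.degrees(np.polyfit(yy[:,0],yy[:,i],1)[0]).round(1) for i in(1,2)]
    return dict(xedges=np.round([xm,xe],1),y=y.round(1),sx=np.percentile(S[:,0],[1,99]).round(1),sy=np.percentile(S[:,1],[1,99]).round(1),mark=p.round(1),slope=sl,ztop=np.median(W[b][:,2]).round(4))
E
python3 - <<'E'
from h import *
from cell import bot
c=np.load("w2.npz"); s=bot.observe()
print(held(c,s)); print(disp(c,(627,194.5),-17))
E
```

```text
{'ztop': np.float64(-20.1), 'x': array([-21.6,  28.4]), 'y': array([-27.6,  27.1]), 'patch': array([  0.4,  17.2, -20.8])}
{'xedges': array([-44.5,  46.4]), 'y': array([-39.9,  43.1]), 'sx': array([-12.6,   3.7]), 'sy': array([-11.9,  15.3]), 'mark': array([33. ,  3.1]), 'slope': [np.float64(0.4), np.float64(0.3)], 'ztop': np.float64(0.0253)}
```

```bash
python3 go.py 628 195.6 95 -16.6
```

```text
t 5.62 p [603.2 118.2 194.8] az -16.5 tilt [-0.01 -0.  ] F [-0.4 -0.  -2.8] grip 65.1 open 55.4
  shift [0.2033 0.0044 0.2496] rz 0.0002  then
```

```bash
python3 -m pendant '{"dp":[[0.051,0.0011,0],[0.051,0.0011,0.06],[0.051,0.0011,0.07],[0.05,0.0011,0.07],[0,0,0.05],[0,0,0],[0,0,0]],"rotation":[[0,0,0],[0,0,0],[0,0,0],[0,0,0],[0,0,0],[0,0,0],[0,0,0]]}'
python3 go.py 628 195.6 85 -16.6 628 195.6 46 -16.6
```

```text
time: 6.2
eef_pos: [0.6283, 0.1946, 0.0948]
eef_rot: [0.0, 0.802, 0.597, -0.001]
contact_force: [-0.1, 0.1, -2.1]
opening: 0.646
grip_force: 64.9
t 6.2 p [628.3 194.6  94.8] az -16.7 tilt [-0.05 -0.05] F [-0.1  0.1 -2.1] grip 64.9 open 55.2
  shift [ 0.0023 -0.0015  0.0244] rz -0.0003  then
  shift [0.0001 0.0001 0.0975] rz -0.0  then
```

Lower gently to TCP z ≈ 46 mm, reading the force at the end.

```bash
python3 -m pendant '{"dp":[[0.0023,-0.001,0.0245],[0,0,0.016],[0,0,0.016],[0,0,0.016],[0,0,0.016]],"rotation":[[0,0,0],[0,0,0],[0,0,0],[0,0,0],[0,0,0]]}'
python3 -m pendant '{"dp":[[0,0,0.016],[0,0,0.016],[0,0,0],[0,0,0]],"rotation":[[0,0,0],[0,0,0],[0,0,0],[0,0,0]]}'
python3 go.py 628 195.6 46 -16.6
```

```text
time: 6.62
eef_pos: [0.6284, 0.1962, 0.0589]
eef_rot: [0.0, 0.803, 0.596, 0.0]
contact_force: [0.3, 0.6, -2.2]
opening: 0.645
grip_force: 65.1
time: 6.95
eef_pos: [0.6283, 0.1963, 0.0463]
eef_rot: [0.0, 0.803, 0.596, -0.0]
contact_force: [0.2, 0.4, -2.7]
opening: 0.644
grip_force: 65.1
t 6.95 p [628.3 196.3  46.3] az -16.8 tilt [-0.02 -0.02] F [ 0.2  0.4 -2.7] grip 65.1 open 55.0
  shift [-0.0018 -0.0002  0.0007] rz -0.0005  then
```

```bash
python3 -m pendant '{"dp":[[0,0,0.002],[0,0,0],[0,0,0],[0,0,0],[0,0,0],[0,0,0]],"rotation":[[0,0,0],[0,0,0],[0,0,0],[0,0,0],[0,0,0],[0,0,0]]}' 85
python3 -m pendant '{"dp":[[0,0,-0.03],[0,0,-0.06],[0,0,-0.07],[0,0,-0.08],[0,0,-0.08],[0,0,-0.06]],"rotation":[[0,0,0],[0,0,0],[0,0,0],[0,0,0],[0,0,0],[0,0,0]]}'
python3 go.py 620.5 -216.5 200 -16.6 620.5 -216.5 200 -34
```

```text
time: 7.45
eef_pos: [0.6284, 0.1964, 0.0458]
eef_rot: [0.0, 0.803, 0.596, 0.0]
contact_force: [-0.3, -0.3, 0.2]
opening: 0.996
grip_force: 0.0
time: 7.95
eef_pos: [0.6286, 0.1962, 0.2015]
eef_rot: [0.001, 0.803, 0.596, 0.001]
contact_force: [0.6, -0.1, -0.1]
opening: 0.998
grip_force: 0.0
t 7.95 p [628.6 196.2 201.5] az -16.8 tilt [0.14 0.02] F [ 0.6 -0.1 -0.1] grip 0.0 open 85.2
  shift [-0.9937  0.2787  0.0033] rz -0.0005  then
  shift [0. 0. 0.] rz 0.0483  then
```

```bash
cat >> h.py <<'E'
def spool(c,g,zlo,zhi):
    W,H=cloud(c)
    m=(np.hypot(W[...,0]*1000-g[0],W[...,1]*1000-g[1])<45)&(W[...,2]>zlo)&(W[...,2]<zhi)
    w=m&(H[...,1]<60)&(H[...,2]>130)
    h=cv2.convexHull((W[m][:,:2]*1000).astype(np.float32))
    M=cv2.moments(h); ce=np.array([M['m10'],M['m01']])/M['m00']; d=W[w][:,:2].mean(0)*1000-ce
    P=h[:,0]; best=min(range(0,450),key=lambda a:sum(np.ptp(P@[np.cos(t),np.sin(t)]) for t in np.radians(a/10+np.arange(4)*45)))
    return dict(cen=ce.round(1),rad=round(cv2.minEnclosingCircle(h)[1],1),z=np.median(W[m][:,2]).round(4),yaw=np.degrees(np.arctan2(d[1],d[0])).round(1),oct45=best/10)
E
cat > look.py <<'E'
import sys
from h import *
from cell import bot
n,x,y,a,b=sys.argv[1:6]
c=bot.camera("wrist"); np.savez(n+".npz",**c); cv2.imwrite(f"pics/{n}.png",c["img"][:,:,::-1])
print(spool(c,(float(x),float(y)),float(a),float(b)))
E
python3 look.py w3 628 196 .058 .08
python3 -m pendant '{"dp":[[-0.09,0.0253,0],[-0.09,0.0253,0],[-0.09,0.0253,0],[-0.09,0.0253,0],[-0.09,0.0253,0],[-0.09,0.0253,0],[-0.09,0.0253,0],[-0.09,0.0253,0]],"rotation":[[0,0,0],[0,0,0],[0,0,0],[0,0,0],[0,0,0],[0,0,0],[0,0,0],[0,0,0]]}' >/dev/null
python3 -m pendant '{"dp":[[-0.09,0.0253,0],[-0.09,0.0253,0],[-0.09,0.0253,0],[0,0,0],[0,0,0],[0,0,0],[0,0,0]],"rotation":[[0,0,0],[0,0,0],[0,0,0],[0,0,0.0161],[0,0,0.0161],[0,0,0.0161],[0,0,0]]}' >/dev/null
python3 look.py w4 620.5 -216.5 .034 .05
python3 go.py 620.5 -216.5 200 -34
```

```text
{'cen': array([628.4, 196.8]), 'rad': 30.2, 'z': np.float64(0.0651), 'yaw': np.float64(-11.3), 'oct45': 28.4}
{'cen': array([ 620.4, -216.5]), 'rad': 30.3, 'z': np.float64(0.04), 'yaw': np.float64(-31.7), 'oct45': 13.1}
t 9.3 p [ 620.6 -214.8  198.2] az -34.1 tilt [ 0.01 -0.03] F [-0.3  0.5 -0.2] grip 0.0 open 84.9
  shift [-0.0036  0.0022 -0.0045] rz -0.0002  then
```

View pics/w4.png

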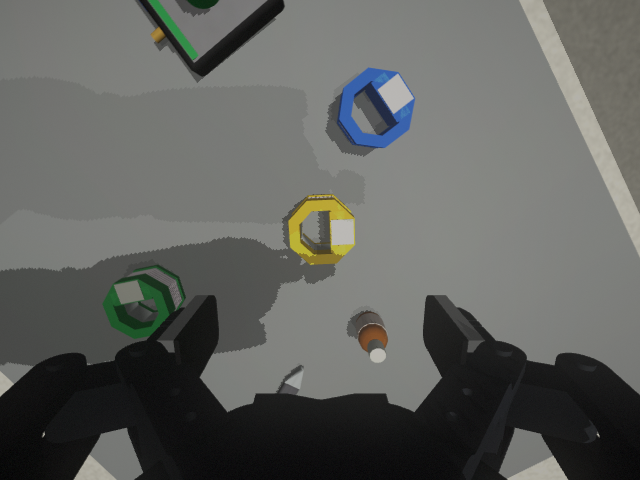

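Wrist view: yellow spool centred at (321,230) with its patch on the right (342,233). The bottle (372,340) and the blue decoy (376,108) are clear of the jaws. Red is home, with its top at 65.1 mm.

```bash
python3 -m pendant '{"dp":[[-0.0036,0.0022,0.03],[0,0,0.08],[0,0,0.08],[0,0,0.08],[0,0,0.08],[0,0,0.06],[0,0,0.025],[0,0,0]],"rotation":[[0,0,-0.0063],[0,0,0],[0,0,0],[0,0,0],[0,0,0],[0,0,0],[0,0,0],[0,0,0]]}'
python3 -m pendant '{"dp":[[0,0,0],[0,0,0],[0,0,0],[0,0,0],[0,0,0],[0,0,0],[0,0,0]],"rotation":[[0,0,0],[0,0,0],[0,0,0],[0,0,0],[0,0,0],[0,0,0],[0,0,0]]}' 40 60
python3 -m pendant '{"dp":[[0,0,-0.01],[0,0,-0.03],[0,0,-0.08],[0,0,-0.09],[0,0,-0.09],[0,0,-0.09],[0,0,-0.05],[0,0,0]],"rotation":[[0,0,0],[0,0,0],[0,0,0],[0,0,0],[0,0,0],[0,0,0],[0,0,0],[0,0,0]]}'
python3 go.py 500 -100 200 -32 490 135 200 -32 490 135 200 17
```

```text
time: 9.97
eef_pos: [0.6197, -0.2162, 0.0222]
eef_rot: [-0.001, 0.874, 0.487, -0.001]
contact_force: [-0.3, -0.1, 0.4]
opening: 0.994
grip_force: 0.0
time: 10.55
eef_pos: [0.6213, -0.2169, 0.0259]
eef_rot: [0.001, 0.874, 0.486, 0.001]
contact_force: [-2.1, 1.3, 11.3]
opening: 0.645
grip_force: 64.5
time: 11.22
eef_pos: [0.6218, -0.2174, 0.2059]
eef_rot: [0.003, 0.874, 0.486, 0.002]
contact_force: [-0.1, -0.2, -1.3]
opening: 0.644
grip_force: 65.0
t 11.22 p [ 621.8 -217.4  205.9] az -31.9 tilt [ 0.4  -0.16] F [-0.1 -0.2 -1.3] grip 65.0 open 55.0
  shift [ 0.0883 -0.4136  0.0117] rz 0.0003  then
  shift [ 0.485  -0.3325 -0.0018] rz -0.0  then
  shift [0. 0. 0.] rz -0.1361  then
```

```bash
python3 -m pendant '{"dp":[[0.0177,-0.0827,0.0023],[0.0177,-0.0827,0.0023],[0.0177,-0.0827,0.0023],[0.0177,-0.0827,0.0023],[0.0177,-0.0827,0.0023]],"rotation":[[0,0,0],[0,0,0],[0,0,0],[0,0,0],[0,0,0]]}' >/dev/null
python3 -m pendant '{"dp":[[0.0693,-0.0475,0],[0.0693,-0.0475,0],[0.0693,-0.0475,0],[0.0693,-0.0475,0],[0.0693,-0.0475,0],[0.0693,-0.0475,0],[0.0693,-0.0475,0]],"rotation":[[0,0,0],[0,0,0],[0,0,0],[0,0,0],[0,0,0],[0,0,0],[0,0,0]]}' >/dev/null
python3 -m pendant '{"dp":[[0,0,0],[0,0,0],[0,0,0],[0,0,0],[0,0,0],[0,0,0],[0,0,0],[0,0,0]],"rotation":[[0,0,-0.017],[0,0,-0.017],[0,0,-0.017],[0,0,-0.017],[0,0,-0.017],[0,0,-0.017],[0,0,-0.017],[0,0,-0.017]]}' >/dev/null
python3 -m pendant '{"dp":[[0,0,0],[0,0,0]],"rotation":[[0,0,0],[0,0,0]]}' >/dev/null
python3 - <<'E'
from h import *
from cell import bot
from go import report
s=bot.observe(); c=bot.camera("wrist"); np.savez("w5.npz",**c); cv2.imwrite("pics/w5.png",c["img"][:,:,::-1])
print(held(c,s)); print(disp(c,(469,212),17)); report([(469,212,95,17)])
E
```

```text
{'ztop': np.float64(-14.1), 'x': array([-26.4,  27.8]), 'y': array([-27.3,  27.2]), 'patch': array([  0. ,  17.5, -14.7])}
{'xedges': array([-45.1,  46.1]), 'y': array([-40.6,  42.2]), 'sx': array([-12.7,   3.1]), 'sy': array([-12.9,  14.5]), 'mark': array([32.7,  2.2]), 'slope': [np.float64(1.1), np.float64(0.9)], 'ztop': np.float64(0.0254)}
t 13.1 p [488.3 135.8 195.3] az 16.8 tilt [ 0. -0.] F [-0.   0.1 -2.4] grip 65.3 open 55.0
  shift [0.1964 0.0089 0.2508] rz -0.0005  then
```

View pics/w5.png

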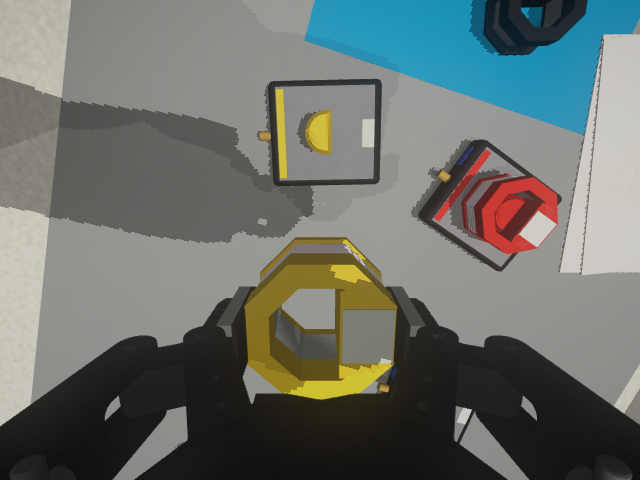

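Wrist view: yellow dispenser at (325,132) with its mark right at (369,133). The held yellow spool has its patch right at (368,336), so they match. Red is home at the right.

```bash
python3 -m pendant '{"dp":[[0.0497,0.0024,0],[0.0497,0.0024,0.05],[0.0497,0.0024,0.07],[0.0497,0.0024,0.07],[0,0,0.06],[0,0,0],[0,0,0]],"rotation":[[0,0,-0.0034],[0,0,0],[0,0,0],[0,0,0],[0,0,0],[0,0,0],[0,0,0]]}'>/dev/null
python3 go.py 469.2 212.9 85 18 469.2 212.9 52 18
```

```text
t 13.68 p [467.4 212.   95.1] az 18.1 tilt [-0.07 -0.09] F [-0.5  0.  -2.2] grip 65.2 open 54.9
  shift [0.0007 0.005  0.0252] rz 0.0004  then
  shift [0.0001 0.0001 0.0825] rz -0.0  then
```

```bash
python3 -m pendant '{"dp":[[0.0007,0.005,0.0245],[0,0,0.016],[0,0,0.016],[0,0,0.016],[0,0,0.016],[0,0,0.016],[0,0,0],[0,0,0]],"rotation":[[0,0,0],[0,0,0],[0,0,0],[0,0,0],[0,0,0],[0,0,0],[0,0,0],[0,0,0]]}'
python3 go.py 469.2 212.9 51.5 18
```

```text
time: 14.35
eef_pos: [0.4692, 0.2135, 0.0531]
eef_rot: [-0.0, 0.586, 0.81, -0.0]
contact_force: [-0.6, 0.2, -1.9]
opening: 0.643
grip_force: 65.4
t 14.35 p [469.2 213.5  53.1] az 18.3 tilt [-0.03 -0.02] F [-0.6  0.2 -1.9] grip 65.4 open 54.9
  shift [-0.0014 -0.0005  0.0039] rz 0.0008  then
```

```bash
python3 -m pendant '{"dp":[[0,0,0.004],[0,0,0],[0,0,0],[0,0,0],[0,0,0],[0,0,0],[0,0,0]],"rotation":[[0,0,0],[0,0,0],[0,0,0],[0,0,0],[0,0,0],[0,0,0],[0,0,0]]}' 85 >/dev/null
python3 -m pendant '{"dp":[[0,0,-0.03],[0,0,-0.06],[0,0,-0.08],[0,0,-0.08],[0,0,-0.08],[0,0,-0.04],[0,0,0]],"rotation":[[0,0,0],[0,0,0],[0,0,0],[0,0,0],[0,0,0],[0,0,0],[0,0,0]]}' 
python3 look.py w6 469 213 .058 .08
python3 go.py 442 -180 200 18.3
```

```text
time: 15.52
eef_pos: [0.4703, 0.214, 0.2029]
eef_rot: [0.001, 0.586, 0.81, 0.002]
contact_force: [0.9, -0.5, 0.1]
opening: 0.994
grip_force: 0.0
{'cen': array([469.4, 213.4]), 'rad': 30.1, 'z': np.float64(0.0651), 'yaw': np.float64(17.3), 'oct45': 18.2}
t 15.57 p [469.7 213.9 201. ] az 18.3 tilt [0.13 0.07] F [ 0.4  0.4 -0.9] grip 0.0 open 84.9
  shift [-0.9132 -0.3749  0.0012] rz -0.0  then
```

Yellow is home (top at 65.1 mm). Now the green spool: 10 rows across, then a small turn.

```bash
python3 -m pendant '{"dp":[[-0.0913,-0.0375,0],[-0.0913,-0.0375,0],[-0.0913,-0.0375,0],[-0.0913,-0.0375,0],[-0.0913,-0.0375,0]],"rotation":[[0,0,0],[0,0,0],[0,0,0],[0,0,0],[0,0,0]]}' >/dev/null
python3 -m pendant '{"dp":[[-0.0913,-0.0375,0],[-0.0913,-0.0375,0],[-0.0913,-0.0375,0],[-0.0913,-0.0375,0],[-0.0913,-0.0375,0],[0,0,0],[0,0,0]],"rotation":[[0,0,0],[0,0,0],[0,0,0],[0,0,0],[0,0,0],[0,0,-0.0167],[0,0,0]]}' >/dev/null
python3 look.py w7 441.5 -180 .034 .05
python3 go.py 441.5 -180 24 24
```

```text
{'cen': array([ 441.3, -179.4]), 'rad': 30.3, 'z': np.float64(0.0401), 'yaw': np.float64(49.8), 'oct45': 22.1}
t 16.62 p [ 441.  -180.4  198.9] az 24.2 tilt [-0.07  0.06] F [-0.1  0.6 -0. ] grip 0.0 open 84.7
  shift [-4.000e-04  1.900e-03  4.371e-01] rz 0.0005  then
```

View pics/w7.png

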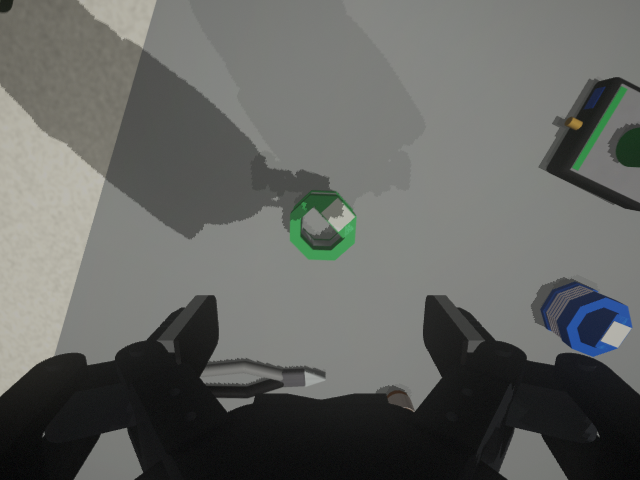

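Wrist view: green spool at (322,225) with its patch at the upper right (342,215), partly shadowed, so the yaw is 22+45 = 67°. The cutters (320,378) are clear.

```bash
python3 -m pendant '{"dp":[[0.001,0.002,0.03],[0,0,0.08],[0,0,0.08],[0,0,0.08],[0,0,0.08],[0,0,0.06],[0,0,0.025],[0,0,0]],"rotation":[[0,0,0.0058],[0,0,0],[0,0,0],[0,0,0],[0,0,0],[0,0,0],[0,0,0],[0,0,0]]}'
python3 -m pendant '{"dp":[[0,0,0],[0,0,0],[0,0,0],[0,0,0],[0,0,0],[0,0,0],[0,0,0]],"rotation":[[0,0,0],[0,0,0],[0,0,0],[0,0,0],[0,0,0],[0,0,0],[0,0,0]]}' 40 60
python3 -m pendant '{"dp":[[0,0,-0.01],[0,0,-0.03],[0,0,-0.08],[0,0,-0.09],[0,0,-0.09],[0,0,-0.09],[0,0,-0.05],[0,0,0]],"rotation":[[0,0,0],[0,0,0],[0,0,0],[0,0,0],[0,0,0],[0,0,0],[0,0,0],[0,0,0]]}'
python3 go.py 595 -68 200 22 595 -68 200 -45
```

```text
time: 17.28
eef_pos: [0.4413, -0.1783, 0.024]
eef_rot: [-0.002, 0.558, 0.83, -0.0]
contact_force: [-0.1, -0.2, 0.6]
opening: 0.993
grip_force: 0.0
time: 17.87
eef_pos: [0.4425, -0.1796, 0.0274]
eef_rot: [0.001, 0.558, 0.83, 0.0]
contact_force: [-0.8, 1.6, 14.6]
opening: 0.641
grip_force: 62.1
time: 18.53
eef_pos: [0.4431, -0.18, 0.2064]
eef_rot: [0.003, 0.558, 0.83, 0.001]
contact_force: [-0.4, -0.6, -2.5]
opening: 0.642
grip_force: 65.6
t 18.53 p [ 443.1 -180.   206.4] az 22.2 tilt [ 0.37 -0.13] F [-0.4 -0.6 -2.5] grip 65.6 open 54.9
  shift [0.1159 0.4572 0.0177] rz 0.0005  then
  shift [0. 0. 0.] rz 0.1861  then
```

```bash
python3 -m pendant '{"dp":[[0.0232,0.0914,0.0035],[0.0232,0.0914,0.0035],[0.0232,0.0914,0.0035],[0.0232,0.0914,0.0035],[0.0232,0.0914,0.0035]],"rotation":[[0,0,0],[0,0,0],[0,0,0],[0,0,0],[0,0,0]]}' >/dev/null
python3 -m pendant '{"dp":[[0,0,0],[0,0,0],[0,0,0],[0,0,0],[0,0,0]],"rotation":[[0,0,0.0184],[0,0,0.0184],[0,0,0.0184],[0,0,0.0184],[0,0,0.0184]]}' >/dev/null
python3 -m pendant '{"dp":[[0,0,0],[0,0,0],[0,0,0],[0,0,0],[0,0,0],[0,0,0],[0,0,0]],"rotation":[[0,0,0.0184],[0,0,0.0184],[0,0,0.0184],[0,0,0.0184],[0,0,0.0184],[0,0,0],[0,0,0]]}' >/dev/null
python3 - <<'E'
from h import *
from cell import bot
from go import report
s=bot.observe(); c=bot.camera("wrist"); np.savez("w8.npz",**c); cv2.imwrite("pics/w8.png",c["img"][:,:,::-1])
print(held(c,s)); print(disp(c,(652,-11),1)); report([(652,-11,95,-44)])
E
```

```text
{'ztop': np.float64(-12.6), 'x': array([-27.1,  28.3]), 'y': array([-27.3,  26.8]), 'patch': array([ 15.2,  11.5, -13.1])}
{'xedges': array([-44.6,  46.1]), 'y': array([-41. ,  42.2]), 'sx': array([-12.8,   3.5]), 'sy': array([-13.1,  14.8]), 'mark': array([32.8,  1.8]), 'slope': [np.float64(0.4), np.float64(0.3)], 'ztop': np.float64(0.0253)}
t 20.0 p [593.5 -67.4 194.6] az -43.8 tilt [-0.02 -0.  ] F [-0.5 -0.5 -2.9] grip 65.8 open 55.1
  shift [0.203  0.0079 0.2491] rz 0.0006  then
```

View pics/w8.png

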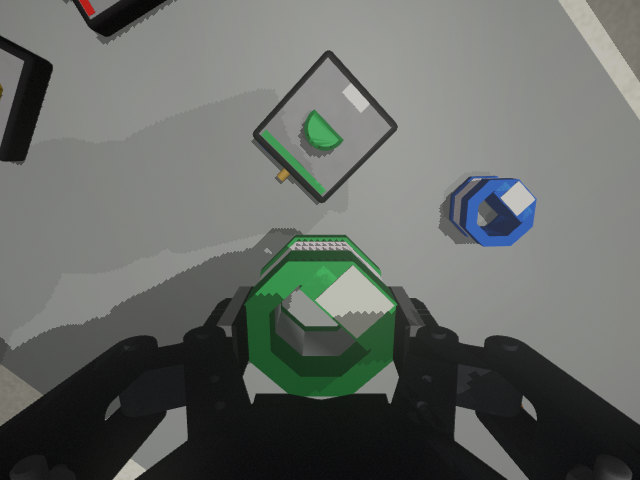

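Wrist view: green dispenser at (325,128) with its mark at the upper right (356,97). The held green spool's patch is also at the upper right (355,292), so the yaws match. Blue decoy at (490,210), clear.

```bash
python3 -m pendant '{"dp":[[0.051,0.002,0],[0.051,0.002,0.05],[0.051,0.002,0.07],[0.051,0.002,0.07],[0,0,0.06],[0,0,0],[0,0,0]],"rotation":[[0,0,0],[0,0,0],[0,0,0],[0,0,0],[0,0,0],[0,0,0],[0,0,0]]}'>/dev/null
python3 go.py 652.3 -10.6 86 -43.8 652.3 -10.6 53.5 -43.8
```

```text
t 20.58 p [652.2 -11.7  94.6] az -43.9 tilt [-0.09 -0.03] F [-0.1 -0.9 -1.9] grip 65.7 open 55.1
  shift [ 0.0022 -0.0018  0.0215] rz -0.0004  then
  shift [0.0001 0.0001 0.0812] rz -0.0  then
```

```bash
python3 -m pendant '{"dp":[[0.0022,-0.0018,0.0215],[0,0,0.016],[0,0,0.016],[0,0,0.016],[0,0,0.016],[0,0,0.016],[0,0,0],[0,0,0]],"rotation":[[0,0,0],[0,0,0],[0,0,0],[0,0,0],[0,0,0],[0,0,0],[0,0,0],[0,0,0]]}'
python3 go.py 652.3 -10.6 53 -43.8
```

```text
time: 21.25
eef_pos: [0.6528, -0.01, 0.0539]
eef_rot: [0.0, 0.921, 0.39, -0.0]
contact_force: [-0.5, -0.1, -2.5]
opening: 0.638
grip_force: 65.9
t 21.25 p [652.8 -10.   53.9] az -44.0 tilt [-0.02 -0.01] F [-0.5 -0.1 -2.5] grip 65.9 open 54.5
  shift [-0.0019  0.0002  0.0022] rz -0.0007  then
```

Free descent with no contact. Release, rise, and check everything.

```bash
python3 -m pendant '{"dp":[[0,0,0.0025],[0,0,0],[0,0,0],[0,0,0],[0,0,0],[0,0,0],[0,0,0]],"rotation":[[0,0,0],[0,0,0],[0,0,0],[0,0,0],[0,0,0],[0,0,0],[0,0,0]]}' 85 >/dev/null
python3 -m pendant '{"dp":[[0,0,-0.03],[0,0,-0.06],[0,0,-0.08],[0,0,-0.08],[0,0,-0.08],[0,0,-0.06],[0,0,0],[0,0,0]],"rotation":[[0,0,0],[0,0,0],[0,0,0],[0,0,0],[0,0,0],[0,0,0],[0,0,0],[0,0,0]]}' 
python3 look.py w9 652 -10.5 .058 .08
python3 - <<'E'
from h import *
from cell import bot
c=bot.camera("scene"); cv2.imwrite("pics/s9.png",c["img"][:,:,::-1])
for g in((628,196),(469,213),(652,-10)): print(spool(c,g,.058,.08))
E
```

```text
time: 22.5
eef_pos: [0.6532, -0.01, 0.2109]
eef_rot: [0.0, 0.921, 0.39, 0.001]
contact_force: [-0.1, 0.1, -1.0]
opening: 0.998
grip_force: 0.0
{'cen': array([653.1,  -9.3]), 'rad': 30.2, 'z': np.float64(0.0651), 'yaw': np.float64(1.0), 'oct45': 1.0}
{'cen': array([630.2, 195.4]), 'rad': 31.1, 'z': np.float64(0.0655), 'yaw': np.float64(-15.9), 'oct45': 26.2}
{'cen': array([472. , 212.2]), 'rad': 32.0, 'z': np.float64(0.0656), 'yaw': np.float64(22.9), 'oct45': 15.1}
{'cen': array([654.8, -10.1]), 'rad': 31.0, 'z': np.float64(0.0658), 'yaw': np.float64(1.6), 'oct45': 0.8}
```

View pics/s9.png

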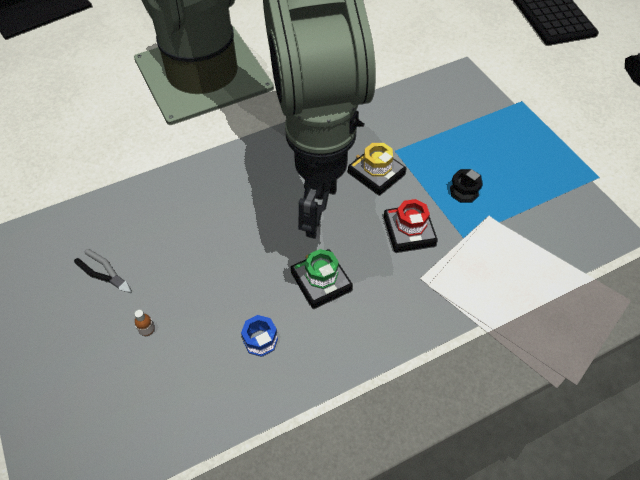

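The scene view shows all three spools home on their own dispensers: yellow (378,157), red (412,217), green (322,266). The bystanders have not moved and the gripper is clear.

```bash
python3 -c "
from cell import bot
print(bot.sign_off())"
```

```text
the job is handed in; nothing more can be done
None
```

The red, yellow and green spools each stand fully home on the spindle of their own colour with flats matched, the bystanders were left where they were, and the job was handed in at about 22.6 s; no verdict came back.

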